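# Start and stop check of a control box

### The arm

A 6-joint arm with a two-finger parallel gripper is mounted at the origin on a cart in front of the work surface, level with it; the furniture and walls round the work are solid. World frame = base frame: x ahead of the robot, y to its left, z up, the work surface at z = 0. Lengths are in m, angles in rad, forces in N, time in s.
With the tool pointing down it reaches from about 0.35 to 0.775 m from the base axis. Payload 5.5 kg.
Tool frame: the origin (TCP) lies at the very end of the fingers, on their centre line; the grasp point (between the pads) lies 19 mm behind it; z points along the fingers, y is the line along which they close (so a half turn about z gives the same grasp; the last joint's range is limited). The gripper opens to 85 mm and grips with 20 to 120 N. Pads are 22 mm wide; open, the fingers measure 114 mm over their backs; the gripper's body (76 mm by 85 mm) begins 54 mm behind the grasp point. The pads swing forward as they close: fully open they stand 13 mm farther back than shut.
Start: joints at [1.188, 0.313, 0.046, 1.304, 0, 1.431], TCP at [0.138, 0.558, 0.231] pointing down, gripper open.
Joint ranges: [-2.76, 2.76], [-0.86, 1.69], [-1.03, 1.26], [-2.2, 2.34], [-1.47, 1.5], [-3.14, 3.14]. Speed limits (rad/s): [2.57, 2.57, 3.14, 3.14, 3.14, 3.14].

### API

Orientations are given as a unit quaternion [w, x, y, z].
In Python, from rig import robot gives the robot as it stands.
- The arm moves only by the tool shift_gripper, called after "Request:" in YAML: its name, and indented under it one key for each argument. Schema: {"type":"object","properties":{"segments":{"type":"array","items":{"type":"array","items":{"type":"array","items":{"type":"number"},"minItems":7,"maxItems":7},"minItems":1,"maxItems":12},"minItems":1,"maxItems":1},"only":{"type":"string"},"quiet":{"type":"boolean"},"lines":{"type":"string"}},"required":["segments"],"additionalProperties":false}. segments is a list that holds a single list of rows (three levels of brackets), with 1 to 12 rows, each of 7 numbers: a rotation vector rx, ry, rz in a scale on which 1.0 is 2 pi rad, then dx, dy, dz in a scale on which 1.0 is 0.3 m, then the finger opening in m; each row shifts and turns the commanded pose from where the row before left it, along the tool's axes as they then stand; what a row does not reach is not made up. A row lasts 1/12 s, in which the tool goes at most 0.0417 m and 0.125 rad, less where a joint would pass 70% of its speed; a pose out of reach is approached as far as the arm can. The fingers move at their own pace and stop on an object; the grip force is fixed at half the most. Time passes only in rows, so rows that do not move let the fingers close. The tool returns the time, the measured TCP pose, the force, the opening and the grip force at its end. only (a regular expression) keeps the lines of the reply that match it, lines (a string "A,B") keeps lines A to B, and quiet returns only ok. Shift and turn numbers lie between -1 and 1, and a call with a number outside is refused. Input that does not fit is refused with a message, and nothing moves.
- robot.sense(): the state, without advancing time (a new reading comes with each control period).
- robot.get_image(name): name is "scene" or "top"; returns a dict with "color" (384x512x3 uint8, red, green, blue), "mtx" (3x3 intrinsics, pixels), "xyz" and "rotation" of the camera in the world. Camera axes: x right, y down, z forward; pixel columns grow to the right and rows downward; lengths in m; the calibration is good to about 2 mm. A picture is of the moment at which its call begins. There is no depth.
- robot.sign_off(): hands the job in; it is judged then, once.
The state is a dict: "time": time; "q": joint angles; "dq": joint speeds; "tau": joint torques, N m; "tcp_pos": TCP position; "ee_rot": TCP orientation; "ft_force": force on the tool from outside, world axes, zero at the start; "torque": the same for the moment, N m; "finger_gap": finger opening in m; "gripper_force": force on a finger pad.
Only numpy, scipy, OpenCV 4.12 (cv2) and the standard library are available. Lean on these libraries where they do the work, as an engineer would, in place of code of your own. Each camera call takes 0.05 s, during which the arm holds its last target. There are 200 camera calls.

### The job

Check the push buttons of the grey control box on the bench: with a fingertip gently press its green button fully down, hold it down for about a second and let it come up again; then press its red button fully down in the same way, hold it for about a second, let it come up and withdraw. Leave alone the yellow button and the spare button heads standing loose beside the box, and lift or shift nothing on the bench.

Things in the scene. Friction and masses are not known exactly. Their poses are not given: they have to be found in the camera images.
- control_box: grey control box screwed to the bench (cannot move), 114 x 254 mm, its flat lid 56 mm above the bench. Origin: centre of the underside; x and y axes along the short and long sides, z up. Three push buttons, green, red and yellow, sit in a row along its y axis, 78 mm apart, the middle one at the centre of the lid; which colour is in which place changes from run to run
- green_top (a point): centre of the top face of the green cap fitted in the control box; the point moves with the cap. Unpressed it lies 13 mm above the box's lid, 69 mm above the bench. The cap is a round disc about 21 mm across, pressed straight down.
- green_button_cap (a joint): travel of the green cap in m: 0 = fully up, 0.004 = fully down (pressed 4 mm). A spring returns it as soon as it is let go; full travel needs about 6 N (it yields from 2 N on), then it meets a hard stop.
- red_top (a point): centre of the top face of the red cap fitted in the control box; the point moves with the cap. Unpressed it lies 13 mm above the box's lid, 69 mm above the bench. The cap is a round disc about 21 mm across, pressed straight down.
- red_button_cap (a joint): travel of the red cap in m: 0 = fully up, 0.004 = fully down (pressed 4 mm). A spring returns it as soon as it is let go; full travel needs about 6 N (it yields from 2 N on), then it meets a hard stop.
- yellow_top (a point): centre of the top face of the yellow cap fitted in the control box; the point moves with the cap. Unpressed it lies 13 mm above the box's lid, 69 mm above the bench. The cap is a round disc about 21 mm across, pressed straight down. Leave alone
- yellow_button_cap (a joint): travel of the yellow cap in m: 0 = fully up, 0.004 = fully down (pressed 4 mm). A spring returns it as soon as it is let go; same spring. Leave alone.
- spare_green: spare green-capped push-button head, standing loose on the bench beside the box: 30 mm across, 37 mm tall, 30 g. Not to be touched. Origin: centre of its underside
- spare_red: spare red-capped push-button head, standing loose on the bench beside the box: 30 mm across, 37 mm tall, 30 g. Not to be touched. Origin: centre of its underside
- red_screwdriver: loose screwdriver with red handle, 221 x 31 x 32 mm, lying behind the box. Bystander. Origin: centre of its underside
- tape_measure: loose yellow tape measure, 80 x 37 x 65 mm. Bystander. Origin: centre of its underside
- blue_pliers: loose pliers with blue handles, 140 x 51 x 13 mm. Bystander. Origin: centre of its underside
- contactor: loose black and white contactor, 74 x 45 x 81 mm. Bystander. Origin: centre of its underside
- breaker_c16: loose white circuit breaker, 18 x 82 x 81 mm, standing by the contactor. Bystander. Origin: centre of its underside
- breaker_c10: loose white circuit breaker, 18 x 82 x 81 mm, standing by the contactor. Bystander. Origin: centre of its underside
- green_button: green push button as fitted in the control box (fixed in it; only its cap moves), 30 mm across; origin on its axis, 24 mm below the lid's surface
- red_button: red push button as fitted in the control box (fixed in it; only its cap moves), 30 mm across; origin on its axis, 24 mm below the lid's surface
- yellow_button: yellow push button as fitted in the control box (fixed in it; only its cap moves), 30 mm across; origin on its axis, 24 mm below the lid's surface

How it is judged:
By the outcome, as a careful person would: the job done as asked, in the order asked, and still so for the second after the job is handed in, with the robot touching nothing.
It also fails if it takes over 38 s, if anything falls off the work surface, if the arm or the gripper's body presses on something with over 40 N, if the wrist force passes 120 N, or if a joint passes its speed limit or range.

## Working session

There is one attempt and no reset: what is moved stays moved. The work goes in short steps, Python scripts to look and compute and a tool call to move; the robot and the scene stay as the last step left them, time stands still between calls to the robot, and variables do not carry over. Pictures are saved under pics/ and viewed, at most 10 in all, crops included, and the job is handed in when it is done.

```bash
mkdir -p pics
```

Run:
```python
from rig import robot
import cv2,numpy as np
for n in("scene","top"):
    d=robot.get_image(n); cv2.imwrite(f"pics/{n}0.png",d["color"][:,:,::-1]); print(n,d["mtx"],d["xyz"],d["rotation"])
    np.savez(f"{n}0.npz",**d)
s=robot.sense();print({k:np.round(s[k],3) for k in("time","tcp_pos","ee_rot","ft_force","finger_gap")})
```

```text
scene [[487.26652619   0.         251.85174873]
 [  0.         487.26652619 198.89536134]
 [  0.           0.           1.        ]] [-0.71943805 -0.76968839  1.16926119] [-0.39573539  0.76596959 -0.45204376  0.22878052]
top [[425.2013613    0.         248.8087683 ]
 [  0.         425.2013613  193.97130822]
 [  0.           0.           1.        ]] [ 0.53603419 -0.02065335  1.36157671] [-0.0196407   0.7104436  -0.70305051  0.02457854]
{'time': np.float64(0.1), 'tcp_pos': array([0.138, 0.558, 0.231]), 'ee_rot': array([-0.   ,  0.121,  0.993, -0.001]), 'ft_force': array([0.41, 0.32, 0.3 ]), 'finger_gap': np.float64(0.085)}
```

View pics/scene0.png

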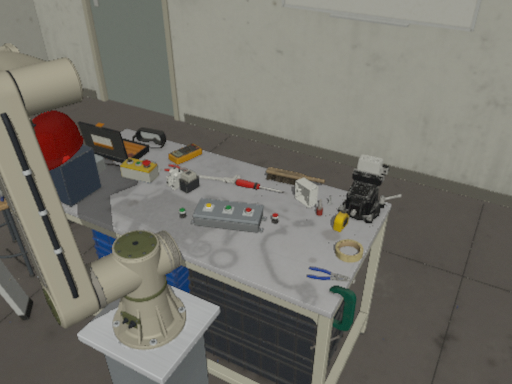

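View pics/top0.png

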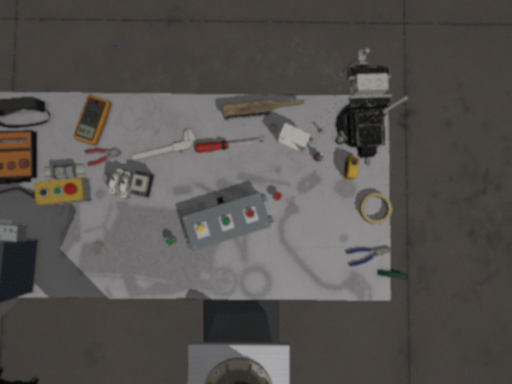

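The scene view shows the box at about (228,214) with yellow, green and red caps at (209,207), (228,209) and (248,212). In the top view they are at (201,229), (226,221) and (251,214). The spares stand at (170,239) for green and (277,196) for red, and the arm is clear of the box. Next I'll refine the blobs and triangulate.

Create tri.py:
```python
import cv2,numpy as np
from scipy.spatial.transform import Rotation as R
def cam(d):
    w,x,y,z=d["rotation"]; Rm=R.from_quat([x,y,z,w]).as_matrix()
    return d["mtx"]@np.c_[Rm.T,-Rm.T@d["xyz"]]
def blob(im,c,p,r=9):
    h=cv2.cvtColor(im,cv2.COLOR_RGB2HSV).astype(int); H,S,V=h[...,0],h[...,1],h[...,2]
    hue={"r":(H<10)|(H>170),"g":(H>45)&(H<95),"y":(H>18)&(H<36)}[c]
    m=hue&(S>(90))&(V>50); yy,xx=np.indices(H.shape)
    m&=(abs(xx-p[0])<r)&(abs(yy-p[1])<r)
    wt=(m*S)[m]
    return np.array([np.average(xx[m],weights=wt),np.average(yy[m],weights=wt)]),m.sum()
```

Run:
```python
from tri import *
s=np.load("scene0.npz");t=np.load("top0.npz");Ps,Pt=cam(s),cam(t)
for n,c,a,b in[("yellow","y",(209,207),(201,229)),("green","g",(228,209),(226,221)),("red","r",(248,212),(251,214)),("spg","g",(183,212),(170,239)),("spr","r",(275,217),(277,196))]:
    (p,k),(q,l)=blob(s["color"],c,a),blob(t["color"],c,b)
    X=cv2.triangulatePoints(Ps,Pt,p,q)[:,0];X=X[:3]/X[3]
    # top ray at z=.069
    e=[np.round((lambda u:u[:2]/u[2])(P@np.r_[X,1])-z,2) for P,z in((Ps,p),(Pt,q))]
    f=[np.round(np.linalg.solve(np.c_[P[:,0],P[:,1],-np.r_[z,1]],-(P[:,2]*.067+P[:,3]))[:2],4) for P,z in((Ps,p),(Pt,q))]
    print(n,p.round(1),k,q.round(1),l,X.round(4),*e,"at z=.067:",*f)
vis=[cv2.resize(d["color"][y-32:y+32,x-64:x+64,::-1],None,fx=6,fy=4.5*6/4.5,interpolation=cv2.INTER_CUBIC)[:290] for d,x,y in((s,228,212),(t,224,220))]
cv2.imwrite("pics/crop.png",np.vstack(vis))
```

```text
yellow [208.3 204.6] 18 [200.7 228.2] 32 [0.5114 0.1161 0.0651] [0.06 0.  ] [-0.09  0.05] at z=.067: [0.5092 0.1148] [0.5116 0.1157]
green [228. 207.] 13 [225.5 220.8] 28 [0.5345 0.0414 0.0651] [0.13 0.  ] [-0.19  0.11] at z=.067: [0.5321 0.0404] [0.5349 0.0407]
red [248.1 209.3] 19 [249.9 213. ] 38 [ 0.559  -0.0327  0.0644] [ 0.14 -0.01] [-0.19  0.11] at z=.067: [ 0.5558 -0.0339] [ 0.5593 -0.0332]
spg [181.9 209.5] 14 [169.7 240.6] 29 [0.4713 0.2148 0.0328] [0.05 0.01] [-0.07  0.04] at z=.067: [0.4354 0.1853] [0.4731 0.2085]
spr [274.8 214.7] 18 [277.2 195.7] 38 [ 0.6146 -0.1181  0.0329] [ 0.12 -0.01] [-0.16  0.09] at z=.067: [ 0.5743 -0.1373] [ 0.6129 -0.1161]
```

View pics/crop.png

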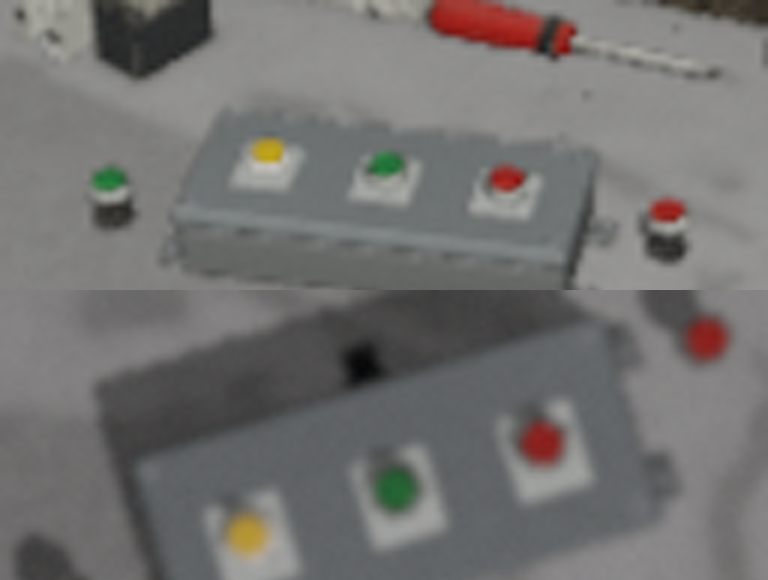

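The caps triangulate 78 mm apart. They come out about 4 mm low, and so do the spares, which fits the calibration and the visible cap sides. I take green at about (0.535, 0.041) and red at about (0.559, −0.033). I'll close the fingers and travel high.

The manual's scale: shifts go in shares of 0.3 m and turns go in shares of 2 pi rad. Converting my numbers, -0.028 m is -0.0933, -0.022 m is -0.0733.

Request:
shift_gripper:
  segments:
    - [[0,0,0,-0.05,-0.04,0,0],[0,0,0,-0.0933,-0.0733,0,0],[0,0,0,-0.0933,-0.0733,0,0],[0,0,0,-0.0933,-0.0733,0,0],[0,0,0,-0.0933,-0.0733,0,0],[0,0,0,-0.0933,-0.0733,0,0],[0,0,0,-0.0933,-0.0733,0,0],[0,0,0,-0.0933,-0.0733,0,0],[0,0,0,-0.0933,-0.0733,0,0],[0,0,0,-0.0933,-0.0733,0,0],[0,0,0,-0.0933,-0.0733,0,0],[0,0,0,-0.0933,-0.0733,0,0]]

```text
time: 1.1
tcp_pos: [0.3912, 0.2323, 0.2311]
ee_rot: [-0.0, 0.121, 0.993, -0.0]
ft_force: [1.0, 1.0, -0.0]
finger_gap: 0.0003
gripper_force: 0.0
```

Request:
shift_gripper:
  segments:
    - [[0,0,0,-0.0933,-0.0733,0,0],[0,0,0,-0.0933,-0.0733,0,0],[0,0,0,-0.0933,-0.0733,0,0],[0,0,0,-0.0933,-0.0733,0,0],[0,0,0,-0.0933,-0.0733,0,0],[0,0,0,-0.05,-0.04,0,0],[0,0,0,0,0,0,0],[0,0,0,0,0,0,0],[0,0,0,0,0,0,0]]

```text
time: 1.85
tcp_pos: [0.511, 0.0786, 0.2309]
ee_rot: [-0.001, 0.121, 0.993, 0.0]
ft_force: [-1.0, -0.3, 0.4]
finger_gap: -0.0
gripper_force: 0.0
```

Create to.py:
```python
import sys,numpy as np
from rig import robot
from scipy.spatial.transform import Rotation as R
s=robot.sense();w,x,y,z=s["ee_rot"];M=R.from_quat([x,y,z,w]).as_matrix()
g=np.array([float(a) for a in sys.argv[1:4]])
print(round(s["time"],2),s["tcp_pos"].round(4),"tilt",M[:,2].round(4),"tool d",(M.T@(g-s["tcp_pos"])).round(4),"F",s["ft_force"].round(2),s["finger_gap"])
```

```bash
python3 to.py 0.535 0.041 0.120
```

```text
1.85 [0.511  0.0786 0.2309] tilt [-1.5e-03  5.0e-04 -1.0e+00] tool d [-0.0325 -0.0308  0.1108] F [-0.99 -0.33  0.44] -2.8061319066418935e-06
```

In the tool's units: 0.03 m is 0.1, 0.025 m is 0.0833.

Request:
shift_gripper:
  segments:
    - [[0,0,0,-0.055,-0.0517,0.0667,0],[0,0,0,-0.0533,-0.051,0.0833,0],[0,0,0,0,0,0.1,0],[0,0,0,0,0,0.1,0],[0,0,0,0,0,0.0667,0],[0,0,0,0,0,0.0333,0],[0,0,0,0,0,0,0],[0,0,0,0,0,0,0],[0,0,0,0,0,0,0]]

```text
time: 2.6
tcp_pos: [0.537, 0.0412, 0.098]
ee_rot: [0.001, 0.121, 0.993, 0.0]
ft_force: [-0.2, -0.1, 0.2]
finger_gap: 0.0002
gripper_force: 0.0
```

```bash
python3 to.py 0.535 0.041 0.085
```

Run:
```python
from rig import robot
import cv2,numpy as np
a=robot.get_image("scene")["color"][150:240,168:288,::-1];b=robot.get_image("top")["color"][175:265,164:284,::-1]
cv2.imwrite("pics/c2.png",np.hstack([cv2.resize(i,(400,300),interpolation=cv2.INTER_CUBIC) for i in(a,b)]))
```

```text
2.6 [0.537  0.0412 0.098 ] tilt [ 0.0026 -0.     -1.    ] tool d [ 0.0019 -0.0006  0.013 ] F [-0.21 -0.14  0.2 ] 0.00019912234637549866
```

View pics/c2.png

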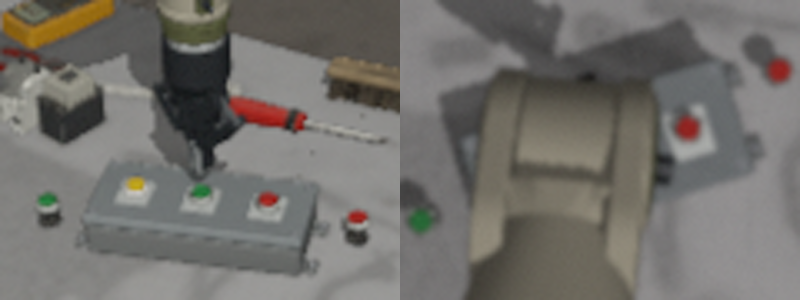

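The fingertip at crop pixel (202,178) hangs directly above the green cap at (202,191). The yellow and red caps and the spares are untouched. I'll approach gently.

In the tool's units: 0.01 m is 0.0333, 0.002 m is 0.0067.

Request:
shift_gripper:
  segments:
    - [[0,0,0,0.0067,-0.0017,0.0333,0],[0,0,0,0,0,0.0267,0],[0,0,0,0,0,0.0133,0],[0,0,0,0,0,0,0],[0,0,0,0,0,0,0],[0,0,0,0,0,0,0]]

```text
time: 3.2
tcp_pos: [0.534, 0.0405, 0.0742]
ee_rot: [-0.0, 0.121, 0.993, 0.0]
ft_force: [0.6, 0.3, -0.0]
finger_gap: 0.0001
gripper_force: 0.0
```

Request:
shift_gripper:
  segments:
    - [[0,0,0,0,0,0.0067,0],[0,0,0,0,0,0.0033,0],[0,0,0,0,0,0.0033,0],[0,0,0,0,0,0,0],[0,0,0,0,0,0,0],[0,0,0,0,0,0,0]]

```text
time: 3.7
tcp_pos: [0.534, 0.0406, 0.0703]
ee_rot: [0.0, 0.121, 0.993, 0.0]
ft_force: [-0.1, 0.5, 0.4]
finger_gap: -0.0001
gripper_force: 0.0
```

```bash
python3 to.py 0.535 0.041 0.065
```

```text
3.7 [0.534  0.0406 0.0703] tilt [ 1.e-04  1.e-04 -1.e+00] tool d [-0.0009  0.0007  0.0053] F [-0.1   0.5   0.36] -0.00011342362655254276
```

In the tool's units: 0.001 m is 0.0033.

Request:
shift_gripper:
  segments:
    - [[0,0,0,0,0,0.0033,0],[0,0,0,0,0,0.0033,0],[0,0,0,0,0,0.0033,0],[0,0,0,0,0,0,0],[0,0,0,0,0,0,0]]

```text
time: 4.12
tcp_pos: [0.5341, 0.0406, 0.0674]
ee_rot: [0.0, 0.121, 0.993, 0.0]
ft_force: [0.7, -0.3, 1.8]
finger_gap: -0.0001
gripper_force: 0.8
```

Request:
shift_gripper:
  segments:
    - [[0,0,0,0,0,0.0033,0],[0,0,0,0,0,0.0033,0],[0,0,0,0,0,0,0],[0,0,0,0,0,0,0]]

```text
time: 4.45
tcp_pos: [0.5341, 0.0406, 0.0654]
ee_rot: [0.0, 0.121, 0.993, 0.0]
ft_force: [-0.9, -0.4, 4.3]
finger_gap: -0.0001
gripper_force: 2.0
```

In the tool's units: 0.001 m is 0.0033, 0.0005 m is 0.0017.

Request:
shift_gripper:
  segments:
    - [[0,0,0,0,0,0.0033,0],[0,0,0,0,0,0.0017,0],[0,0,0,0,0,0,0],[0,0,0,0,0,0,0]]

```text
time: 4.78
tcp_pos: [0.5341, 0.0406, 0.0647]
ee_rot: [0.0, 0.121, 0.993, 0.0]
ft_force: [-3.1, 0.9, 9.7]
finger_gap: 0.0002
gripper_force: 5.1
```

Request:
shift_gripper:
  segments:
    - [[0,0,0,0,0,0.0017,0],[0,0,0,0,0,0,0],[0,0,0,0,0,0,0]]

```text
time: 5.03
tcp_pos: [0.5342, 0.0406, 0.0646]
ee_rot: [0.001, 0.121, 0.993, 0.0]
ft_force: [-3.8, 1.0, 13.6]
finger_gap: -0.0
gripper_force: 6.7
```

Request:
shift_gripper:
  segments:
    - [[0,0,0,0,0,0.0017,0],[0,0,0,0,0,0,0],[0,0,0,0,0,0,0]]

```text
time: 5.28
tcp_pos: [0.5342, 0.0406, 0.0646]
ee_rot: [0.001, 0.121, 0.993, 0.0]
ft_force: [-5.0, 0.2, 16.6]
finger_gap: 0.0001
gripper_force: 8.2
```

The force rose past 6 N and the cap stopped moving at z≈0.0647, so green is fully down. I'll hold a little longer, release, rise and shift to red.

In the tool's units: -0.01 m is -0.0333, -0.0005 m is -0.0017.

Request:
shift_gripper:
  segments:
    - [[0,0,0,0,0,-0.0017,0],[0,0,0,0,0,0,0],[0,0,0,0,0,0,0],[0,0,0,0,0,0,0],[0,0,0,0,0,0,0],[0,0,0,0,0,0,0],[0,0,0,0,0,0,0],[0,0,0,0,0,-0.01,0],[0,0,0,0,0,-0.02,0],[0,0,0,0,0,-0.0333,0],[0,0,0,0,0,-0.0333,0],[0,0,0,0,0,0,0]]

```text
time: 6.28
tcp_pos: [0.5353, 0.0405, 0.0945]
ee_rot: [0.002, 0.121, 0.993, 0.0]
ft_force: [0.9, 0.3, 0.3]
finger_gap: 0.0002
gripper_force: 0.0
```

Request:
shift_gripper:
  segments:
    - [[0,0,0,-0.0233,-0.0367,0,0],[0,0,0,-0.0233,-0.0367,0,0],[0,0,0,-0.0233,-0.0367,0,0],[0,0,0,-0.0233,-0.0367,0,0],[0,0,0,-0.0233,-0.0367,0,0],[0,0,0,-0.0223,-0.0357,0,0],[0,0,0,0,0,0,0],[0,0,0,0,0,0,0],[0,0,0,0,0,0,0]]

```text
time: 7.03
tcp_pos: [0.5583, -0.0333, 0.092]
ee_rot: [-0.0, 0.121, 0.993, 0.0]
ft_force: [0.2, 0.3, -0.3]
finger_gap: 0.0002
gripper_force: 0.0
```

```bash
python3 to.py 0.559 -0.033 0.071
```

Run:
```python
from rig import robot
import cv2,numpy as np
a=robot.get_image("scene")["color"][150:240,168:288,::-1];b=robot.get_image("top")["color"][175:265,164:284,::-1]
cv2.imwrite("pics/c3.png",np.hstack([cv2.resize(i,(400,300),interpolation=cv2.INTER_CUBIC) for i in(a,b)]))
```

```text
7.03 [ 0.5583 -0.0333  0.092 ] tilt [-7.e-04  6.e-04 -1.e+00] tool d [-0.0007  0.0004  0.021 ] F [ 0.22  0.31 -0.31] 0.0001584190880348056
```

View pics/c3.png

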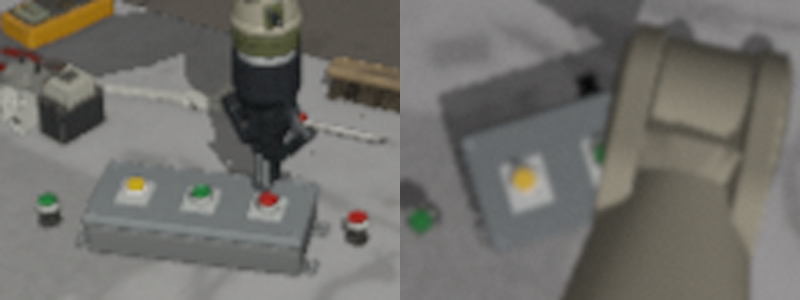

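The green cap is up again, at crop (202,191). The fingertip is at about (268,187), directly above the red cap at (268,200), and nothing else has moved. Next I press red the same way.

In the tool's units: 0.008 m is 0.0267, 0.004 m is 0.0133.

Request:
shift_gripper:
  segments:
    - [[0,0,0,-0.0017,0,0.0267,0],[0,0,0,0,0,0.0267,0],[0,0,0,0,0,0.0133,0],[0,0,0,0,0,0.0033,0],[0,0,0,0,0,0,0],[0,0,0,0,0,0,0],[0,0,0,0,0,0.0033,0],[0,0,0,0,0,0.0033,0],[0,0,0,0,0,0.0033,0],[0,0,0,0,0,0,0],[0,0,0,0,0,0,0]]

```text
time: 8.05
tcp_pos: [0.5593, -0.0334, 0.0685]
ee_rot: [0.0, 0.121, 0.993, 0.0]
ft_force: [0.5, -0.0, 0.5]
finger_gap: -0.0001
gripper_force: 0.2
```

Request:
shift_gripper:
  segments:
    - [[0,0,0,0,0,0.0033,0],[0,0,0,0,0,0.0033,0],[0,0,0,0,0,0.0033,0],[0,0,0,0,0,0,0],[0,0,0,0,0,0,0]]

```text
time: 8.47
tcp_pos: [0.5594, -0.0334, 0.0655]
ee_rot: [0.0, 0.121, 0.993, 0.0]
ft_force: [-1.2, -0.2, 4.5]
finger_gap: -0.0003
gripper_force: 2.1
```

In the tool's units: 0.001 m is 0.0033.

Request:
shift_gripper:
  segments:
    - [[0,0,0,0,0,0.0033,0],[0,0,0,0,0,0.0033,0],[0,0,0,0,0,0,0],[0,0,0,0,0,0,0]]

```text
time: 8.8
tcp_pos: [0.5594, -0.0334, 0.0647]
ee_rot: [0.001, 0.121, 0.993, -0.0]
ft_force: [-4.0, 0.9, 12.8]
finger_gap: 0.0005
gripper_force: 6.3
```

Request:
shift_gripper:
  segments:
    - [[0,0,0,0,0,0.001,0],[0,0,0,0,0,0,0],[0,0,0,0,0,0,0],[0,0,0,0,0,0,0],[0,0,0,0,0,0,0]]

```text
time: 9.22
tcp_pos: [0.5594, -0.0334, 0.0646]
ee_rot: [0.001, 0.121, 0.993, -0.0]
ft_force: [-3.5, -0.2, 14.4]
finger_gap: 0.0002
gripper_force: 7.1
```

In the tool's units: -0.03 m is -0.1, -0.025 m is -0.0833.

Request:
shift_gripper:
  segments:
    - [[0,0,0,0,0,0,0],[0,0,0,0,0,0,0],[0,0,0,0,0,0,0],[0,0,0,0,0,0,0],[0,0,0,0,0,0,0],[0,0,0,0,0,0,0],[0,0,0,0,0,-0.01,0],[0,0,0,0,0,-0.02,0],[0,0,0,0,0,-0.05,0],[0,0,0,0,0,-0.0833,0],[0,0,0,0,0,-0.1,0],[0,0,0,0,0,-0.1,0]]

```text
time: 10.22
tcp_pos: [0.558, -0.0331, 0.1721]
ee_rot: [-0.001, 0.121, 0.993, 0.0]
ft_force: [0.8, -0.2, -0.2]
finger_gap: -0.0004
gripper_force: 0.0
```

Request:
shift_gripper:
  segments:
    - [[0,0,0,0.0667,0.0667,-0.0333,0],[0,0,0,0.0833,0.0833,0,0],[0,0,0,0.0833,0.0833,0,0],[0,0,0,0.0833,0.0833,0,0],[0,0,0,0.0833,0.0833,0,0],[0,0,0,0.0833,0.0833,0,0],[0,0,0,0.0667,0.0667,0,0],[0,0,0,0.0333,0.0333,0,0],[0,0,0,0,0,0,0],[0,0,0,0,0,0,0]]

```text
time: 11.05
tcp_pos: [0.4308, 0.179, 0.1818]
ee_rot: [-0.0, 0.12, 0.993, -0.0]
ft_force: [0.2, 0.1, 0.4]
finger_gap: 0.0004
gripper_force: 0.0
```

Run:
```python
from rig import robot
from tri import *
d=[robot.get_image(n)["color"] for n in("scene","top")]
for i,n in enumerate(("scene","top")):
    o=np.load(n+"0.npz")["color"]
    for k,c,a,b in[("yellow","y",(209,207),(201,229)),("green","g",(228,209),(226,221)),("red","r",(248,212),(251,214)),("spg","g",(183,212),(170,239)),("spr","r",(275,217),(277,196))]:
        try: print(n,k,(blob(d[i],c,(a,b)[i])[0]-blob(o,c,(a,b)[i])[0]).round(2))
        except Exception as e: print(n,k,"hidden")
cv2.imwrite("pics/end.png",d[0][:,:,::-1])
```

```text
scene yellow [0.   0.01]
scene green [0.01 0.03]
scene red [-0.08  0.02]
scene spg [-0.04 -0.07]
scene spr [-0.01 -0.01]
top yellow [-0. -0.]
top green [0.01 0.  ]
top red [-0.01 -0.  ]
top spg [-0.12  0.07]
top spr [-0.02  0.05]
```

View pics/end.png

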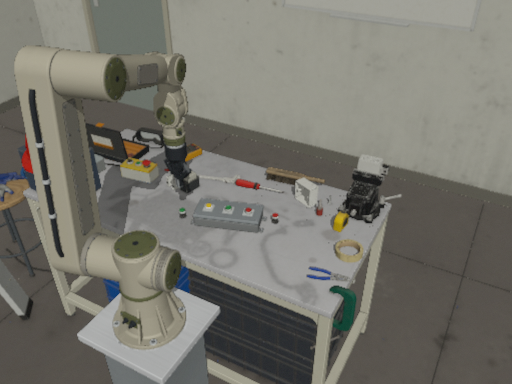

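The caps at (209,205), (228,207) and (248,209) and both spares are unchanged to within about 0.1 px. The arm stands clear of the bench and touches nothing.

```bash
python3 -c "from rig import robot; print(robot.sign_off())"
```

```text
the job is handed in; nothing more can be done
None
```

I pressed the green button and then the red one down to its stop, held each for about a second and let it come up, then withdrew; the yellow button and the spare heads did not move, and the job is handed in at about 11 s.

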